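Set the seal-inspection hood for a shallow tray

TASK

Get the seal-inspection station ready for the shallow tray. Slide the tray along its lane until it rests against the end stop, and lower the camera hood to the next hole: squeeze the sprung button on the telescoping mast, collapse the tube by one hole and leave it locked there with the button sprung fully out. Never force the tube down against its locked latch, do not let the hood press on the tray's film, and leave the other things where they are.

Things in the scene. Friction and masses are not known exactly. Their poses are not given: they have to be found in the camera images.
- stop (a point): Point of the fixed inspection station: on the lane's bed, at the foot of the end stop's face on which the tray comes to rest, mid lane. Axes: +y along the lane, out through the stop; +x across the lane to the mast; z up. Bed: steel, 30 mm above the table, from y -338 to +12 mm, x -91 to +155 mm. Stop: plate 70 mm wide (x), 46 mm high. The mast's axis stands at x +118, y -65 mm.
- lane_mid (a point): Point on the bed in the middle of the lane, 165 mm back from the stop's face; axes as point stop. Two steel guide bars run along the whole lane, inner faces at x -71 and +71 mm, tops 40 mm above the bed, 2.5 mm clear of the tray on each side. The lane is open above and at its -y end.
- tray_mid (a point): Centre (18 mm above the underside) of the loose sealed food tray on the bed between the guide bars, short of the stop: black, clear film on top, sausages inside; 187 mm long along its own y (along the lane), 137 mm wide (x), 36 mm high, about 0.4 kg. Its 4 mm rim at the top is its widest part. Slides with 1 to 4 N. Fully home its centre is 93.5 mm short of the stop's face.
- tube (a joint): How far the mast's outer tube is collapsed (pushed down over the fixed inner tube), m: 0 in the top hole, where it starts. The next hole is 0.026 to 0.044 lower, in an index strip clamped by hand inside the mast: its exact place is not known, find it by feel. 0.75 mm play up and down in a hole. The tube drags: unlatched it needs 2 to 5 N of push down, 10 N up; it does not sink alone.
- tube_cap (a point): Centre of the flat top of the outer tube's black end cap, 32 x 32 mm, the mast's highest point, nothing above it; axes as point stop. The outer tube (30 mm square) with collar and hood moves down with it. The black collar, 36 mm in x, reaches from 15 to 77 mm below the cap's top; its y faces lie +20 (button side) and -24 mm (back) from the tube's axis.
- button_face (a point): Centre of the outer face of the sprung grey button on the collar's +y side, 39 mm below the cap's top: 24 mm wide (x), 40 mm tall, standing 9 mm out of the collar, 29 mm from the tube's axis. Button and collar back measure 53 mm across, 46 mm with the button fully in. It is pressed towards -y, e.g. by squeezing it against the collar's back.
- button (a joint): How far the button is pressed in, m: 0 fully out, 0.007 fully in; 6 N to start, 9 N at the end. Pressing it draws a latch tongue out of the inner tube's hole: free from 0.005 on. Let go between two holes, the tongue rides on the inner tube (button about 0.005 in); when the tongue meets a hole the button springs out to 0 and the tube stops hard.
- latch: The 6 mm thick steel latch tongue behind the button, hidden in the collar; it enters the holes of the inner tube (7.5 mm high, in its -y wall) and locks the tube there. Its origin lies on the tube's axis, 63 mm below the cap's top.
- hood: The camera with its round black ring-light hood, carried by an arm from the outer tube out over the lane. Its origin lies on the tube's axis, 63 mm below the cap's top; the hood (72 mm across) is centred 118 mm from it towards -x.
- hood_rim (a point): Centre of the hood's underside, over the lane's middle, 65 mm back from the stop's face: 85 mm above the bed at the start, 41 to 59 mm (5 to 23 mm above the tray's film) one hole lower. The camera on top of the hood ends 36 mm below the level of the cap's top, 118 mm beside it.
- tray: The same sealed tray as at point tray_mid; its origin is the centre of its underside.
- other_tray_mid (a point): Bystander: centre of another sealed tray of the same size, with pale balls, on the table beyond the open end of the lane.
- tub_mid (a point): Bystander: centre of a round white tub with lid, 100 mm across, 95 mm high, behind the end stop.
- label_roll_mid (a point): Bystander: centre of a paper label roll standing on its end, 90 mm across, 55 mm high.
- wrench_grip (a point): Bystander: handle of a spanner 150 mm long, lying on the table beside the station, on the mast's side.
- screwdriver_grip (a point): Bystander: handle of a screwdriver 160 mm long, under 35 mm high, lying across the table just before the open end of the lane.
- sanitiser_mid (a point): Bystander: centre of a clear bottle 60 mm across, 170 mm high, beyond the station.
- lens_fluid_mid (a point): Bystander: centre of a small white bottle 32 mm across, 62 mm high, standing on the bed near the mast, between the guide bar and the bed's far edge.
Mind the look-alikes: they are no part of the job. Leave any pink or purple look-alike of the tray alone.

How it is judged:
At the end, for the whole second after the job is handed in: The tray lies flat on the bed with its end within 3.5 mm of the stop's face, at rest; the tube is still and latched in the next hole down (collapsed by 24 to 45 mm, with the button sprung out to within 1.5 mm) (y of tray_mid in the frame of stop above -0.097 m and z of tray_mid in the frame of stop below 0.021 m and angle between tray_mid's own z axis and vertical below 0.05 rad and linear speed of tray below 0.01 m/s and value of joint tube between 0.024 and 0.0455 m and value of joint button below 0.0015 m and velocity of joint tube below 0.003 m/s); the robot touches nothing.
It fails at once if the tube is forced against its latch (more than 32 N on the latch tongue) (contact force between latch and anything else above 32 N).
It fails at once if the hood presses on the tray (more than 5 N) (contact force between hood and tray above 5 N).
It fails at once if another thing is pushed more than 30 mm from its place (distance of any of other_tray_mid, tub_mid, label_roll_mid, wrench_grip, screwdriver_grip, sanitiser_mid, lens_fluid_mid from where it was at the start of the episode above 0.03 m).
It also fails if it takes over 48 s, if anything falls off the work surface, if the arm or the gripper's body presses on something with over 40 N, if the wrist force passes 120 N, or if a joint passes its speed limit or range.

ROBOT

A 6-joint arm with a two-finger parallel gripper is mounted at the origin on the work surface. World frame = base frame: x ahead of the robot, y to its left, z up, the work surface at z = 0. Lengths are in m, angles in rad, forces in N, time in s.
With the tool pointing down it reaches from about 0.35 to 1 m from the base axis. Payload 7.1 kg.
Tool frame: the origin (TCP) lies at the very end of the fingers, on their centre line; the grasp point (between the pads) lies behind it (manip.hold_point_z is the z of the grasp point in the tool frame, in m); z points along the fingers, y is the direction in which the jaws open and shut (so a half turn about z gives the same grasp; the last joint's range is limited). The gripper opens to 85 mm and grips with 20 to 120 N. Pads are 22 mm wide; open, the fingers measure 114 mm over their backs; the gripper's body (76 mm by 85 mm) begins 54 mm behind the grasp point. The pads swing forward as they close: fully open they stand 13 mm farther back than shut.
Start: joints at [-1.351, 0.423, 1.63, -0, 1.089, -0.019], TCP at [0.148, -0.607, 0.231] pointing down, gripper open.
Joint ranges: [-3, 3], [-0.9, 2.11], [0.09, 2.58], [-1.31, 4.45], [0.11, 2.69], [-2.54, 2.54]. Speed limits (rad/s): [2.39, 2.39, 3.01, 3.14, 3.14, 3.14].

INTERFACE

Orientations are given as a rotation vector (axis times angle).
In Python, from bench import manip gives the robot as it stands.
- The arm moves only by the tool play_rows, never from a script. Its argument "rows" is a list of rows, each a list of 7 numbers: the opening, from -1 (shut) to 1 (fully open), then the shift along the world's x, y, z in m, then the turn, a rotation vector about the world's x, y, z in degrees. A call has 1 to 12 rows; each row is the pose to reach, as a shift and turn from the pose commanded when the call began; what a row does not reach only later rows make up. A row lasts 1/10 s, in which the tool goes at most 50 mm and 8.59 degrees, less where a joint would pass 70% of its speed; a pose out of reach is approached as far as the arm can. A call with a gripper value outside its range is refused whole. The fingers move at their own pace and stop on an object; the grip force is fixed at half the most. Time passes only in rows, so rows that repeat a pose let the fingers close. It gives the time, the measured TCP pose, the force and the opening at its end, in the units of the state.
- manip.state(): the state, without advancing time (a new reading comes with each control period).
- manip.snapshot(name): name is "scene" or "top" or "wrist"; returns (picture, depth): 400x640x3 uint8, red, green, blue; 400x640 float32, m along the optical axis (not along the pixel's ray), 0 where there is no reading.
- manip.camera_model(name): a dict with "vertical_fov" (degrees; the focal length in pixels is half the picture's height over the tangent of half this angle, whatever the lens; pixels are square), "cx", "cy" (the principal point, pixels), "dist_coeffs" ([k1, k2, p1, p2, k3] as OpenCV has them; the pictures are not rectified), "extrinsics" (4x4, takes a point from world to camera coordinates). Camera axes: x right, y down, z forward; pixel columns grow to the right and rows downward; lengths in m; the calibration is good to about 2 mm. A picture is of the moment at which its call begins: read the wrist's pose just before it. camera_model takes no time and is no camera call; for the wrist camera it gives the pose at the moment of the call.
- manip.job_done(): hands the job in, once; it reports no verdict.
The state is a dict: "clock": time; "joints": joint angles; "qvel": joint speeds; "joint_torque": joint torques, N m; "tcp_pos": TCP position; "orientation": TCP orientation; "wrist_force": force on the tool from outside, world axes, zero at the start; "moment": the same for the moment, N m; "grip_width": finger opening in m.
Only numpy, scipy, OpenCV 4.12 (cv2) and the standard library are available. Lean on these libraries where they do the work, as an engineer would, in place of code of your own. Each camera call takes 0.05 s, during which the arm holds its last target. There are 200 camera calls.

## Working session

There is one attempt and no reset: what is moved stays moved. The work goes in short steps, Python scripts to look and compute and a tool call to move; the robot and the scene stay as the last step left them, time stands still between calls to the robot, and variables do not carry over. Pictures are saved under pics/ and viewed, about 8 in all and at most 12, crops included, and the job is handed in when it is done.

Besides the shell and the picture viewer there is one more tool, called after ">>>" by a JSON object that holds its "api" and its "payload". play_rows: Moves the arm, as the interface text tells. Its arguments: {"type":"object","properties":{"rows":{"type":"array"}},"required":["rows"]}

```bash
ls; mkdir -p pics
cat > h.py <<'E'
import numpy as np, cv2
from bench import manip
def cam(n):
    m=manip.camera_model(n); f=200/np.tan(np.radians(m["vertical_fov"])/2)
    return np.array([[f,0,m["cx"]],[0,f,m["cy"]],[0,0,1]]),np.array(m["dist_coeffs"],float),np.array(m["extrinsics"])
def ray(c,uv):
    K,D,E=c; p=cv2.undistortPoints(np.array(uv,float).reshape(-1,1,2),K,D).reshape(-1,2)
    d=np.c_[p,np.ones(len(p))]; R=E[:3,:3]; return -R.T@E[:3,3], d@R
def onz(c,uv,z):
    o,d=ray(c,uv); return o+d*((z-o[2])/d[:,2])[:,None]
def atdepth(c,uv,dep):
    o,d=ray(c,uv); return o+d*np.array(dep)[:,None]
def proj(c,P):
    K,D,E=c; return cv2.projectPoints(np.array(P,float).reshape(-1,3),cv2.Rodrigues(E[:3,:3])[0],E[:3,3],K,D)[0].reshape(-1,2)
E
python3 - <<'E'
from h import *
print(manip.hold_point_z, manip.state())
for n in("scene","top"):
    c=cam(n); p,d=manip.snapshot(n); cv2.imwrite(f"pics/{n}0.png",p[:,:,::-1]); np.savez(f"{n}0.npz",p=p,d=d,K=c[0],D=c[1],E=c[2])
    print(n,c[0][0,0],(-c[2][:3,:3].T@c[2][:3,3]).round(3),c[2][2,:3].round(2))
E
```

```text
pics
-0.0187 {'clock': 0.0, 'joints': array([-1.35101093e+00,  4.23865037e-01,  1.63067774e+00, -2.07942151e-05,
        1.08858450e+00, -1.89886637e-02]), 'qvel': array([ 7.23203246e-04,  3.81356794e-04,  2.35746544e-04,  1.64391848e-05,
       -9.26483064e-04,  3.46547731e-04]), 'joint_torque': array([-1.30571258e-03, -5.57395005e+01, -2.81745315e+01, -2.11077604e-04,
        7.32394328e-03, -2.19834595e-05]), 'tcp_pos': array([ 0.14772929, -0.60673783,  0.23053539]), 'orientation': array([-3.11771425e+00, -3.74008485e-01,  2.70262235e-04]), 'wrist_force': array([0.3244772 , 0.08466526, 0.16917635]), 'moment': array([ 0.05838502, -0.00749021, -0.02886766]), 'grip_width': 0.08524805384718852}
scene 441.38132210797335 [ 1.385 -0.078  1.123] [-0.69 -0.   -0.73]
top 413.79938317429173 [ 0.4   -0.091  1.436] [ 0.07 -0.01 -1.  ]
```

View pics/scene0.png

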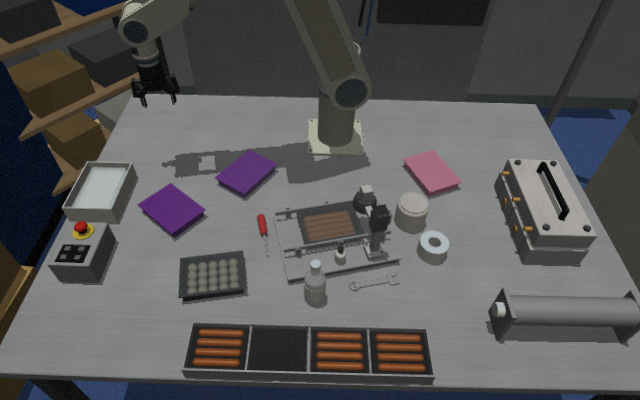

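View pics/top0.png

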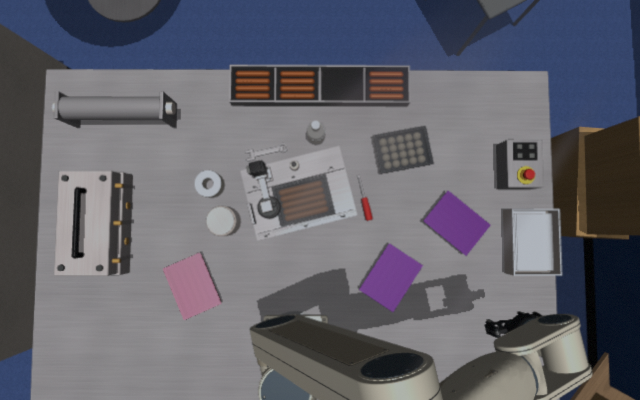

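Scene: station at about (335,235), with the mast on the side away from the robot. Top view: bed spans about (240–355, 150–238), mast cap about (257,168), hood about (268,207), tray about (305,200). I'll crop and measure next.

Run:
```python
from h import *
a=np.load("top0.npz");b=np.load("scene0.npz")
A=cv2.resize(a['p'][135:250,230:370],None,fx=4,fy=4,interpolation=cv2.INTER_CUBIC)
B=cv2.resize(b['p'][175:285,265:405],None,fx=4,fy=4,interpolation=cv2.INTER_CUBIC)
cv2.imwrite("pics/crop.png",np.vstack([A[:,:560],B[:,:560]])[:,:,::-1])
c=(a['K'],a['D'],a['E'])
# bed top by depth: world z of all pixels
v,u=np.mgrid[135:250,230:370]; uv=np.c_[u.ravel(),v.ravel()]
P=atdepth(c,uv,a['d'][v,u].ravel()); Z=P[:,2].reshape(v.shape)
print(np.histogram(Z,bins=np.arange(-.02,.4,.01)))
m=((Z>.018)&(Z<.11)).astype(np.uint8)
m=cv2.morphologyEx(m,cv2.MORPH_OPEN,np.ones((3,3)))
k=max(cv2.findContours(m,0,2)[0],key=cv2.contourArea)
r=cv2.minAreaRect(k);bx=cv2.boxPoints(r)+[230,135];print(r,bx)
W=onz(c,bx,.03);print(W.round(4),np.linalg.norm(np.diff(W,axis=0),axis=1))
for lo,hi in((.1,.14),(.14,.2),(.2,.24),(.24,.5)):
    q=(P[:,2]>lo)&(P[:,2]<hi)
    if q.sum(): print(lo,q.sum(),uv[q].mean(0),P[q].mean(0).round(4),P[q].min(0).round(3),P[q].max(0).round(3))
np.save("Z.npy",Z)
```

```text
(array([   8, 3883, 4116,  127, 1875, 1903,   64,  144, 2348,  500,   85,
         85,   21,   33,    5,   21,  266,  139,   20,   18,   36,  122,
         20,   72,   38,   82,    0,    0,    0,    0,    0,    0,    0,
          0,    0,    0,    0,    0,    0,    0,    0]), array([-0.02, -0.01,  0.  ,  0.01,  0.02,  0.03,  0.04,  0.05,  0.06,
        0.07,  0.08,  0.09,  0.1 ,  0.11,  0.12,  0.13,  0.14,  0.15,
        0.16,  0.17,  0.18,  0.19,  0.2 ,  0.21,  0.22,  0.23,  0.24,
        0.25,  0.26,  0.27,  0.28,  0.29,  0.3 ,  0.31,  0.32,  0.33,
        0.34,  0.35,  0.36,  0.37,  0.38,  0.39]))
((68.07257080078125, 57.24620056152344), (71.8780746459961, 103.98855590820312), 75.69972229003906) [[238.81228638 170.26353073]
 [339.57870483 144.5779686 ]
 [357.33285522 214.22886658]
 [256.56643677 239.91442871]]
[[ 0.5997  0.1958  0.03  ]
 [ 0.6894 -0.1491  0.03  ]
 [ 0.4499 -0.2092  0.03  ]
 [ 0.3625  0.132   0.03  ]] [0.35635747 0.24688577 0.35223026]
0.1 80 [300.3875 156.9625] [ 0.6318 -0.0202  0.1183] [ 0.419 -0.092  0.101] [0.705 0.201 0.14 ]
0.14 601 [266.75707155 198.07487521] [0.4949 0.0814 0.1613] [0.437 0.042 0.14 ] [0.6   0.131 0.2  ]
0.2 212 [255.95754717 167.8490566 ] [0.5795 0.1058 0.2232] [0.477 0.072 0.201] [0.602 0.136 0.237]
```

View pics/crop.png

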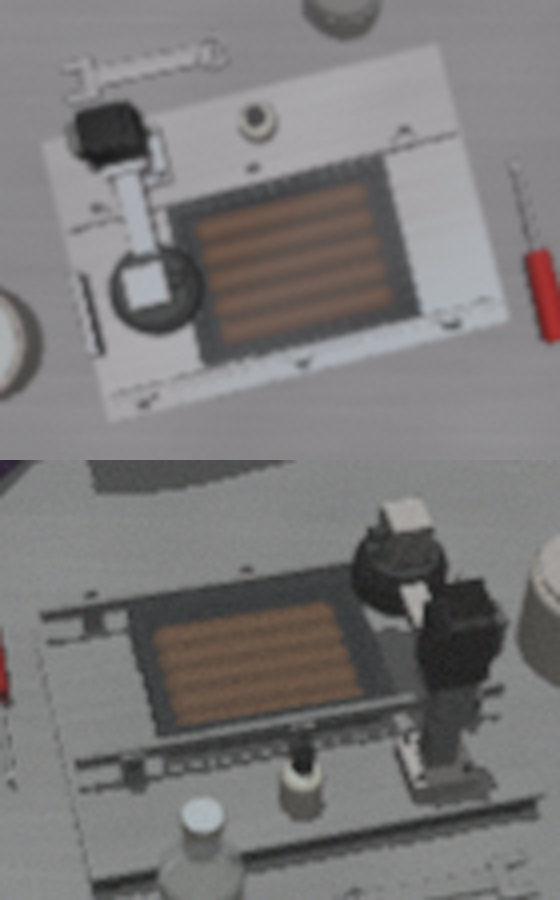

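Crop view (4x of the top picture): the bed corners are at crop (42,145), (437,45), (508,318), (108,420). The cap is near (110,135), the tray corners near (170,205), (383,152), (418,315), (205,362), and the stop near (90,315). Now I'll fit the station pose.

Run:
```python
from h import *
from scipy.spatial.transform import Rotation as R
a=np.load("top0.npz");b=np.load("scene0.npz"); c=(a['K'],a['D'],a['E']); s=(b['K'],b['D'],b['E'])
q=lambda l:np.array(l,float)/4+[230,135]-.375
W=onz(c,q([(42,145),(437,45),(508,318),(108,420)]),.03)[:,:2]
S=np.array([(155,12),(155,-338),(-91,-338),(-91,12)])/1e3
U,_,V=np.linalg.svd((S-S.mean(0)).T@(W-W.mean(0))); r=(U@V).T; t=W.mean(0)-r@S.mean(0)
th=np.arctan2(r[1,0],r[0,0]); print("yaw",np.degrees(th),"stop",t,"res",(S@r.T+t-W).round(4).tolist())
np.savez("st.npz",r=r,t=t)
inv=lambda P:(P[:,:2]-t)@r
T=onz(c,q([(170,205),(383,152),(418,315),(205,362)]),.066); print("tray st",inv(T).round(4).tolist())
print("stopplate",inv(onz(c,q([(80,275),(100,352)]),.076)).round(4).tolist())
v,u=np.mgrid[135:250,230:370]; uv=np.c_[u.ravel(),v.ravel()];P=atdepth(c,uv,a['d'][v,u].ravel());L=inv(P)
k=(abs(L[:,0]-.118)<.011)&(abs(L[:,1]+.065)<.011)&(P[:,2]>.15);print("cap z",np.percentile(P[k,2],[5,25,50,75,95]).round(4),k.sum())
k=P[:,2]>.222; print("cap st",L[k].min(0),L[k].max(0),L[k].mean(0),k.sum())
# scene depth cap
v,u=np.mgrid[175:285,265:405]; uv=np.c_[u.ravel(),v.ravel()];P=atdepth(s,uv,b['d'][v,u].ravel());L=inv(P)
for z in(.215,.225,.23):
  k=P[:,2]>z; print("scene cap",z,L[k].min(0),L[k].max(0),np.median(P[k,2]),P[k,2].max(),k.sum())
k=(abs(L[:,0]-.118)<.011)&(abs(L[:,1]+.065)<.011)&(P[:,2]>.15);print(np.percentile(P[k,2],[5,25,50,75,95]).round(4))
k=(abs(L[:,0]-.12)<.03)&(L[:,1]<-.2);print("scene bed z",np.median(P[k,2]))
st=manip.state(); M=R.from_rotvec(st['orientation']).as_matrix(); print("tool y",M[:,1],"angle err deg",np.degrees(np.arctan2(-M[1,1],-M[0,1])-th-np.pi/2))
f=lambda x,y:r@[x,y]+t
print("cap xy",f(.118,-.065),"mid-collar", f(.118,-.065+.0025),"y axis",r[:,1], 'tcp', st['tcp_pos'])
```

```text
yaw 14.388975413402504 stop [0.45254133 0.14236184] res [[0.0021, 0.0012], [0.0018, 0.0001], [-0.0019, -0.0009], [-0.0021, -0.0005]]
tray st [[0.0708, -0.0858], [0.0702, -0.2683], [-0.0686, -0.2628], [-0.0628, -0.0827]]
stopplate [[0.0316, -0.0012], [-0.0339, -0.0022]]
cap z [0.2274 0.2294 0.2311 0.2327 0.2346] 54
cap st [-0.10851456 -0.21328051] [ 0.13272325 -0.05070252] [ 0.03419687 -0.11988779] 189
scene cap 0.215 [ 0.10344341 -0.44541816] [ 0.84830824 -0.04923639] 0.23053443263626272 1.1225584212183577 223
scene cap 0.225 [ 0.10344341 -0.44541816] [ 0.84830824 -0.04923639] 0.2312566161774795 1.1225584212183577 172
scene cap 0.23 [ 0.10451489 -0.44541816] [ 0.84830824 -0.05027244] 0.23306052516605646 1.1225584212183577 125
[0.2283 0.2292 0.2307 0.2315 0.2336]
scene bed z 0.02740511161236059
tool y [ 0.23654331 -0.97161992 -0.00140956] angle err deg -0.7063481747656976
cap xy [0.58299252 0.10872424] mid-collar [0.58237126 0.11114582] y axis [-0.24850351  0.96863099] tcp [ 0.14773676 -0.60678013  0.23060809]
```

>>> {"api": "play_rows", "payload": {"rows": [[-1,0.382,0.449,0,0,0,0.7],[-1,0.382,0.449,0,0,0,0.7],[-1,0.382,0.449,0,0,0,0.7],[-1,0.382,0.449,0,0,0,0.7],[-1,0.382,0.449,0,0,0,0.7],[-1,0.382,0.449,0,0,0,0.7],[-1,0.382,0.449,0,0,0,0.7],[-1,0.382,0.449,0,0,0,0.7],[-1,0.382,0.449,0,0,0,0.7],[-1,0.382,0.449,0,0,0,0.7],[-1,0.382,0.449,0,0,0,0.7],[-1,0.382,0.449,0,0,0,0.7]]}}

```text
clock: 1.3
tcp_pos: [0.5311, -0.1559, 0.2312]
orientation: [-3.116, -0.395, -0.0]
wrist_force: [0.5, -0.8, 0.6]
grip_width: 0.0
```

>>> {"api": "play_rows", "payload": {"rows": [[-1,0,0,-0.05,0,0,0],[-1,0,0,-0.1,0,0,0],[-1,0,0,-0.15,0,0,0],[-1,0,0,-0.175,0,0,0],[-1,0,0,-0.186,0,0,0],[-1,0,0,-0.186,0,0,0]]}}

```text
clock: 1.9
tcp_pos: [0.529, -0.158, 0.044]
orientation: [-3.116, -0.393, 0.004]
wrist_force: [-0.2, -0.3, 0.3]
grip_width: -0.0003
```

Run:
```python
from h import *
z=np.load("st.npz");c=cam("top")
p,d=manip.snapshot("top"); s=manip.state();print(s['clock'],s['tcp_pos'],s['wrist_force'])
cv2.imwrite("pics/t1.png",cv2.resize(p[135:265,230:390],None,fx=4,fy=4,interpolation=cv2.INTER_CUBIC)[:,:,::-1])
```

```text
1.95 [ 0.53002622 -0.15831659  0.0454526 ] [ 0.55691067  0.86449912 -0.31275693]
```

View pics/t1.png

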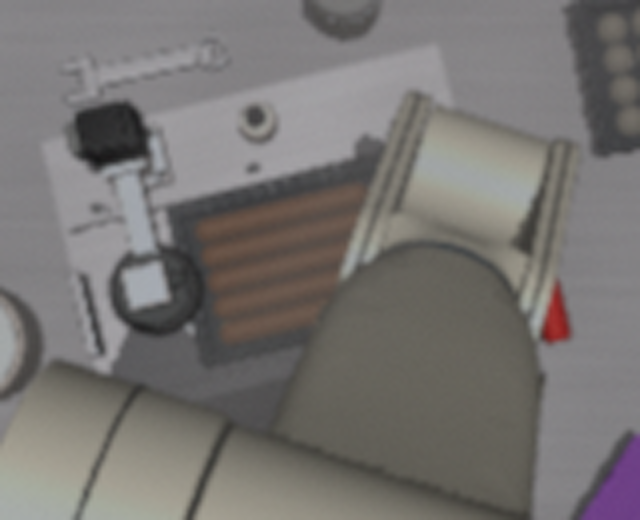

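>>> {"api": "play_rows", "payload": {"rows": [[-1,-0.0019,0.0073,0,0,0,0],[-1,-0.0037,0.0145,0,0,0,0],[-1,-0.0056,0.0218,0,0,0,0],[-1,-0.0075,0.0291,0,0,0,0],[-1,-0.0093,0.0363,0,0,0,0],[-1,-0.0112,0.0436,0,0,0,0],[-1,-0.013,0.0509,0,0,0,0],[-1,-0.0149,0.0581,0,0,0,0],[-1,-0.0168,0.0654,0,0,0,0],[-1,-0.0186,0.0727,0,0,0,0],[-1,-0.0205,0.0799,0,0,0,0],[-1,-0.0224,0.0872,0,0,0,0]]}}

```text
clock: 3.15
tcp_pos: [0.5072, -0.0704, 0.0453]
orientation: [-3.117, -0.393, 0.0]
wrist_force: [0.6, -2.7, 1.2]
grip_width: 0.0002
```

>>> {"api": "play_rows", "payload": {"rows": [[-1,-0.0008,0.0029,0,0,0,0],[-1,-0.0015,0.0058,0,0,0,0],[-1,-0.0022,0.0087,0,0,0,0],[-1,-0.003,0.0116,0,0,0,0]]}}

```text
clock: 3.55
tcp_pos: [0.5044, -0.0593, 0.0453]
orientation: [-3.117, -0.393, 0.0]
wrist_force: [0.7, -2.5, 0.9]
grip_width: -0.0003
```

>>> {"api": "play_rows", "payload": {"rows": [[-1,-0.0005,0.0019,0,0,0,0],[-1,-0.001,0.0039,0,0,0,0],[-1,-0.0015,0.0058,0,0,0,0]]}}

```text
clock: 3.85
tcp_pos: [0.5028, -0.0535, 0.0453]
orientation: [-3.117, -0.393, 0.0]
wrist_force: [0.5, -1.7, 0.4]
grip_width: -0.0001
```

>>> {"api": "play_rows", "payload": {"rows": [[-1,-0.0005,0.0019,0,0,0,0],[-1,-0.001,0.0039,0,0,0,0],[-1,-0.0015,0.0058,0,0,0,0]]}}

```text
clock: 4.15
tcp_pos: [0.5048, -0.0518, 0.0462]
orientation: [3.11, 0.397, 0.01]
wrist_force: [5.9, -41.6, -1.3]
grip_width: -0.0001
```

>>> {"api": "play_rows", "payload": {"rows": [[-1,0.005,-0.0194,0,0,0,0],[-1,0.005,-0.0194,0.05,0,0,0],[-1,0.005,-0.0194,0.1,0,0,0],[0,0.005,-0.0194,0.15,0,0,0],[1,0.005,-0.0194,0.2,0,0,0],[1,0.005,-0.0194,0.23,0,0,0],[1,0.025,0.025,0.23,0,0,0],[1,0.045,0.07,0.23,0,0,0],[1,0.063,0.115,0.23,0,0,0],[1,0.08,0.155,0.23,0,0,0],[1,0.0811,0.1588,0.23,0,0,0],[1,0.0811,0.1588,0.23,0,0,0]]}}

```text
clock: 5.35
tcp_pos: [0.5821, 0.1121, 0.2747]
orientation: [3.116, 0.397, -0.002]
wrist_force: [0.4, -0.2, -0.1]
grip_width: 0.0858
```

Run:
```python
from h import *
z=np.load("st.npz");r,t=z['r'],z['t'];c=cam("wrist");s=manip.state();print(s['clock'],s['tcp_pos'],s['orientation'],s['wrist_force'],s['grip_width'])
p,d=manip.snapshot("wrist");np.savez("w1.npz",p=p,d=d,K=c[0],D=c[1],E=c[2])
q,e=manip.snapshot("scene")
f=lambda x,y,zz:np.r_[r@[x,y]+t,zz]
sq=[f(.118+i,-.065+j,.232) for i,j in((-.016,-.016),(.016,-.016),(.016,.016),(-.016,.016))]
sq2=[f(.118+i,-.065+j,.193) for i,j in((-.012,.029),(.012,.029),(.018,-.024),(-.018,-.024))]
o=p.copy()
for Q,col in((sq,(0,255,0)),(sq2,(255,0,0))): cv2.polylines(o,[proj(c,Q).round().astype(int)],True,col,1)
o=np.hstack([o[:, :],cv2.resize(q[175:285,340:405],None,fx=3,fy=3)[:330]] if 0 else [o])
B=cv2.resize(q[175:285,265:405],None,fx=4,fy=4,interpolation=cv2.INTER_CUBIC)[:,:,::-1]
cv2.imwrite("pics/w1.png",o[:,:,::-1]);cv2.imwrite("pics/s1.png",B)
```

```text
5.35 [0.58206517 0.11212879 0.27468063] [ 3.11640209e+00  3.96903806e-01 -2.33955318e-03] [ 0.36227593 -0.15399148 -0.06739796] 0.08575699413948915
```

View pics/w1.png

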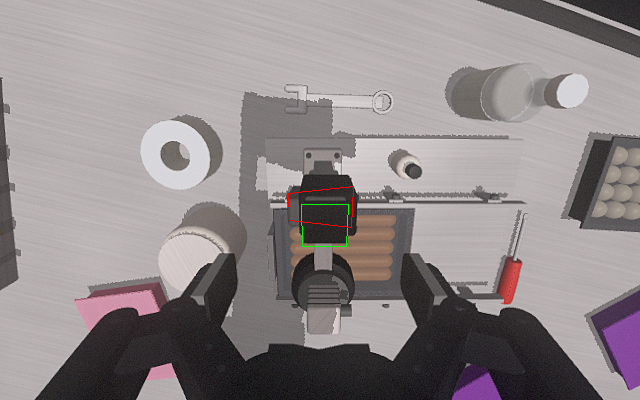

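View pics/s1.png

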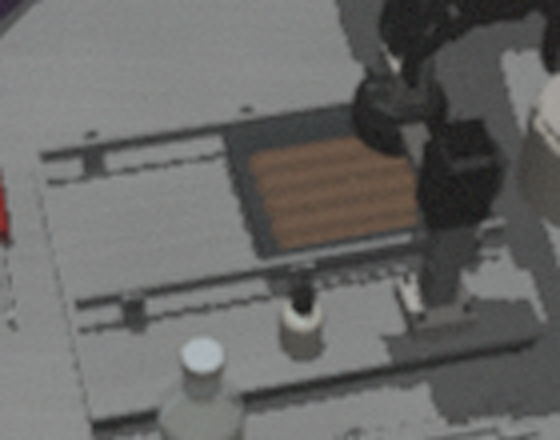

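Run:
```python
from h import *
z=np.load("st.npz");r,t=z['r'],z['t'];a=np.load("w1.npz");c=(a['K'],a['D'],a['E'])
o=cv2.resize(a['p'][160:260,260:380],None,fx=6,fy=6,interpolation=cv2.INTER_CUBIC)
o=np.clip(o.astype(float)*1.8,0,255).astype(np.uint8)
cv2.imwrite("pics/w1c.png",o[:,:,::-1])
v,u=np.mgrid[165:260,270:375];uv=np.c_[u.ravel(),v.ravel()];P=atdepth(c,uv,a['d'][v,u].ravel());L=(P[:,:2]-t)@r
k=(P[:,2]>.222)&(P[:,2]<.245)&(L[:,0]>.09);print(k.sum(),np.median(P[k,2]),np.percentile(P[k,2],[5,95]),np.percentile(L[k],[2,50,98],axis=0),uv[k].min(0),uv[k].max(0))
k=(P[:,2]>.165)&(P[:,2]<.222)&(L[:,0]>.08);print(k.sum(),np.percentile(L[k],[2,50,98],axis=0),uv[k].min(0),uv[k].max(0))
k=(abs(P[:,2]-.215)<.003)&(L[:,0]>.08);print('collar top',k.sum(),L[k].min(0),L[k].max(0))
k=(P[:,2]>.17)&(P[:,2]<.212)&(L[:,1]>-.042)&(L[:,0]>.08);print("button",k.sum(),L[k].min(0),L[k].max(0),P[k,2].max())
```

```text
1979 0.23079683088389136 [0.22933007 0.23183117] [[ 0.10498625 -0.08098595]
 [ 0.12151337 -0.06560546]
 [ 0.13567106 -0.05028843]] [303 198] [348 242]
2119 [[ 0.10630084 -0.08903424]
 [ 0.13496329 -0.06286959]
 [ 0.13804607 -0.0377003 ]] [287 176] [358 235]
collar top 923 [ 0.10236731 -0.09074222] [ 0.13813318 -0.03872512]
button 219 [ 0.10930774 -0.04198578] [ 0.1320403  -0.03588391] 0.21198608188286222
```

View pics/w1c.png

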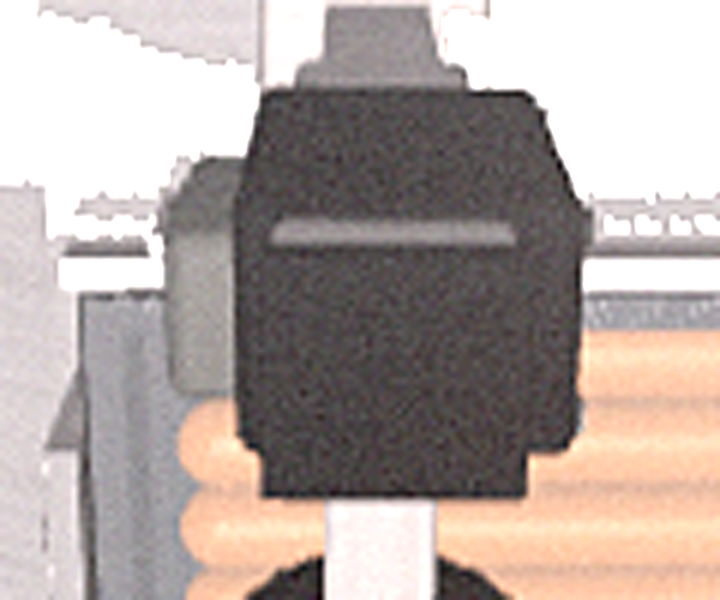

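>>> {"api": "play_rows", "payload": {"rows": [[1,0.0036,-0.0039,0,0,0,0],[1,0.0036,-0.0039,-0.04,0,0,0],[1,0.0036,-0.0039,-0.07,0,0,0],[1,0.0036,-0.0039,-0.09,0,0,0],[1,0.0036,-0.0039,-0.1,0,0,0],[1,0.0036,-0.0039,-0.105,0,0,0],[1,0.0036,-0.0039,-0.105,0,0,0]]}}

```text
clock: 6.15
tcp_pos: [0.5864, 0.1065, 0.1705]
orientation: [3.117, 0.392, 0.0]
wrist_force: [0.3, 0.2, 0.1]
grip_width: 0.0852
```

>>> {"api": "play_rows", "payload": {"rows": [[0.4,-0.0004,0.0015,0,0,0,0],[0.2,-0.0004,0.0015,0,0,0,0],[0,-0.0004,0.0015,0,0,0,0],[-1,-0.0004,0.0015,0,0,0,0],[-1,-0.0004,0.0015,0,0,0,0],[-1,-0.0004,0.0015,0,0,0,0]]}}

```text
clock: 6.75
tcp_pos: [0.5869, 0.1072, 0.1714]
orientation: [3.116, 0.391, 0.003]
wrist_force: [2.6, -10.6, 1.7]
grip_width: 0.0448
```

>>> {"api": "play_rows", "payload": {"rows": [[-1,0.0002,-0.0007,0,0,0,0],[-1,0.0002,-0.0007,-0.001,0,0,0],[-1,0.0002,-0.0007,-0.002,0,0,0],[-1,0.0002,-0.0007,-0.003,0,0,0],[-1,0.0002,-0.0007,-0.004,0,0,0],[-1,0.0002,-0.0007,-0.004,0,0,0]]}}

```text
clock: 7.35
tcp_pos: [0.5868, 0.1072, 0.1672]
orientation: [3.117, 0.392, 0.003]
wrist_force: [2.6, -6.7, 0.4]
grip_width: 0.0449
```

>>> {"api": "play_rows", "payload": {"rows": [[-1,0,0,-0.0015,0,0,0],[-1,0,0,-0.003,0,0,0],[-1,0,0,-0.0045,0,0,0],[-1,0,0,-0.006,0,0,0],[-1,0,0,-0.0075,0,0,0],[-1,0,0,-0.009,0,0,0],[-1,0,0,-0.0105,0,0,0],[-1,0,0,-0.012,0,0,0]]}}

```text
clock: 8.15
tcp_pos: [0.5868, 0.1072, 0.1553]
orientation: [3.117, 0.392, 0.003]
wrist_force: [1.3, -6.7, 1.8]
grip_width: 0.0449
```

Run:
```python
from h import *
z=np.load("st.npz");r,t=z['r'],z['t']
def hood(d,c,u0,u1,v0,v1):
    v,u=np.mgrid[v0:v1,u0:u1];uv=np.c_[u.ravel(),v.ravel()];P=atdepth(c,uv,d[v,u].ravel());L=(P[:,:2]-t)@r
    for nm,k in(("cam top",(abs(L[:,0])<.012)&(abs(L[:,1]+.065)<.012)&(P[:,2]>.1)&(P[:,2]<.21)),("arm",(abs(L[:,0]-.07)<.02)&(abs(L[:,1]+.065)<.006)&(P[:,2]>.09)&(P[:,2]<.21))):
        print(nm,k.sum(),np.percentile(P[k,2],[10,50,90]).round(4) if k.any() else '')
a=np.load("scene0.npz");hood(a['d'],(a['K'],a['D'],a['E']),265,405,175,285)
a=np.load("w1.npz");hood(a['d'],(a['K'],a['D'],a['E']),270,375,160,390)
for n in("scene","wrist"):
    c=cam(n);p,d=manip.snapshot(n)
    if n=="scene":hood(d,c,265,405,175,285)
    else:hood(d,c,200,440,100,399)
    cv2.imwrite(f"pics/g_{n}.png",p[:,:,::-1])
print(manip.state()['wrist_force'])
```

```text
cam top 43 [0.1913 0.1941 0.1963]
arm 4 [0.1437 0.1459 0.1474]
cam top 511 [0.1943 0.195  0.1957]
arm 103 [0.145  0.1458 0.1468]
cam top 46 [0.1738 0.1756 0.178 ]
arm 0 
cam top 0 
arm 0 
[ 3.18702871 -7.31477196 -0.14521737]
```

>>> {"api": "play_rows", "payload": {"rows": [[-1,0,0,-0.001,0,0,0],[-1,0,0,-0.002,0,0,0],[-1,0,0,-0.003,0,0,0],[-1,0,0,-0.004,0,0,0],[-1,0,0,-0.004,0,0,0],[1,0,0,-0.004,0,0,0],[1,0,0,-0.004,0,0,0],[1,0,0,-0.004,0,0,0],[1,0,0,-0.004,0,0,0],[1,0,0,-0.004,0,0,0]]}}

```text
clock: 9.25
tcp_pos: [0.586, 0.108, 0.1504]
orientation: [3.117, 0.394, 0.0]
wrist_force: [0.4, -0.7, -1.1]
grip_width: 0.0856
```

>>> {"api": "play_rows", "payload": {"rows": [[1,0,0.001,0.02,0,0,0],[1,0,0.001,0.05,0,0,0],[1,0,0.001,0.085,0,0,0],[-1,0,0.001,0.085,0,0,0],[-1,0,0.001,0.085,0,0,0],[-1,0,0.001,0.085,0,0,0],[-1,0,0.001,0.085,0,0,0],[-1,0,0.001,0.085,0,0,0],[-1,0,0.001,0.075,0,0,0],[-1,0,0.001,0.067,0,0,0],[-1,0,0.001,0.065,0,0,0]]}}

```text
clock: 10.35
tcp_pos: [0.585, 0.1087, 0.2134]
orientation: [3.117, 0.393, -0.005]
wrist_force: [-1.2, -0.3, 0.1]
grip_width: -0.0002
```

Run:
```python
from h import *
s=manip.state();print(s['clock'],s['tcp_pos'],s['wrist_force'],s['grip_width'])
p,d=manip.snapshot("scene")
B=cv2.resize(p[165:265,290:410],None,fx=6,fy=6,interpolation=cv2.INTER_CUBIC)
B=np.clip(B.astype(float)*1.8,0,255).astype(np.uint8)
cv2.imwrite("pics/s2.png",B[:,:,::-1])
```

```text
10.35 [0.58496543 0.10869626 0.21340026] [-1.18955921 -0.30699153  0.09301853] -0.00021370972934453406
```

View pics/s2.png

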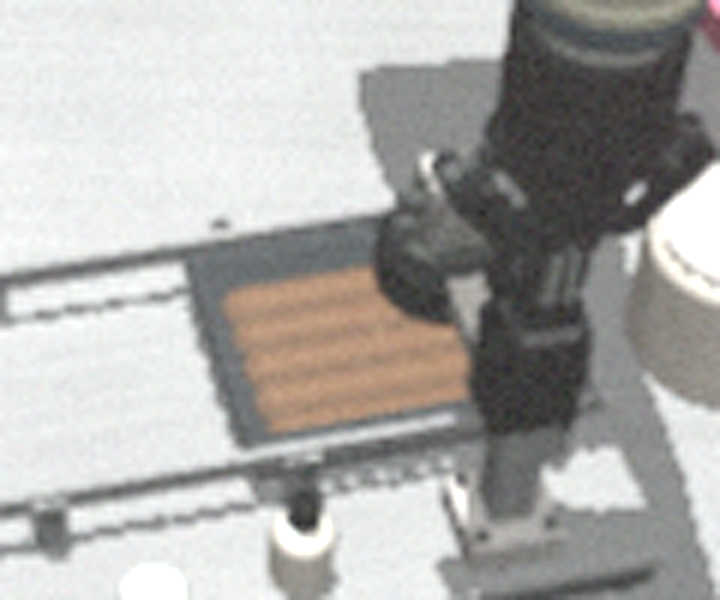

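The closed fingers are centred over the cap (about (530,300) in the crop), clear of the hood. I'll push down in small steps.

>>> {"api": "play_rows", "payload": {"rows": [[-1,0,0,-0.001,0,0,0],[-1,0,0,-0.002,0,0,0],[-1,0,0,-0.003,0,0,0],[-1,0,0,-0.0035,0,0,0],[-1,0,0,-0.004,0,0,0],[-1,0,0,-0.0045,0,0,0],[-1,0,0,-0.005,0,0,0]]}}

```text
clock: 11.1
tcp_pos: [0.586, 0.1089, 0.2104]
orientation: [-3.117, -0.393, -0.0]
wrist_force: [-1.1, 0.2, -0.8]
grip_width: 0.0001
```

>>> {"api": "play_rows", "payload": {"rows": [[-1,0,0,-0.0005,0,0,0],[-1,0,0,-0.001,0,0,0],[-1,0,0,-0.0015,0,0,0],[-1,0,0,-0.002,0,0,0]]}}

```text
clock: 11.5
tcp_pos: [0.586, 0.1088, 0.2086]
orientation: [-3.117, -0.393, -0.0]
wrist_force: [-2.6, -0.1, 5.7]
grip_width: -0.0001
```

>>> {"api": "play_rows", "payload": {"rows": [[-1,0,0,-0.0005,0,0,0],[-1,0,0,-0.001,0,0,0],[-1,0,0,-0.0015,0,0,0]]}}

```text
clock: 11.8
tcp_pos: [0.586, 0.1089, 0.2075]
orientation: [-3.117, -0.393, -0.0]
wrist_force: [-2.8, -0.6, 6.2]
grip_width: 0.0003
```

Steady drag of about 6 N, so the tube is sliding.

>>> {"api": "play_rows", "payload": {"rows": [[-1,0,0,-0.0005,0,0,0],[-1,0,0,-0.001,0,0,0],[-1,0,0,-0.0015,0,0,0]]}}

```text
clock: 12.1
tcp_pos: [0.586, 0.1089, 0.2061]
orientation: [-3.117, -0.393, -0.001]
wrist_force: [-1.9, -0.3, 6.1]
grip_width: 0.0003
```

>>> {"api": "play_rows", "payload": {"rows": [[-1,0,0,-0.0005,0,0,0],[-1,0,0,-0.001,0,0,0],[-1,0,0,-0.0015,0,0,0]]}}

```text
clock: 12.4
tcp_pos: [0.586, 0.1089, 0.2046]
orientation: [-3.117, -0.393, -0.0]
wrist_force: [-2.4, 0.8, 5.3]
grip_width: -0.0003
```

>>> {"api": "play_rows", "payload": {"rows": [[-1,0,0,-0.0005,0,0,0],[-1,0,0,-0.001,0,0,0],[-1,0,0,-0.0015,0,0,0]]}}

```text
clock: 12.7
tcp_pos: [0.586, 0.1089, 0.2031]
orientation: [-3.117, -0.393, -0.0]
wrist_force: [-2.8, -1.1, 7.6]
grip_width: -0.0003
```

>>> {"api": "play_rows", "payload": {"rows": [[-1,0,0,-0.0005,0,0,0],[-1,0,0,-0.001,0,0,0],[-1,0,0,-0.0015,0,0,0]]}}

```text
clock: 13.0
tcp_pos: [0.586, 0.1089, 0.2014]
orientation: [-3.117, -0.393, -0.0]
wrist_force: [-2.0, 0.5, 4.0]
grip_width: 0.0002
```

>>> {"api": "play_rows", "payload": {"rows": [[-1,0,0,-0.0005,0,0,0],[-1,0,0,-0.001,0,0,0],[-1,0,0,-0.0015,0,0,0]]}}

```text
clock: 13.3
tcp_pos: [0.5859, 0.1089, 0.199]
orientation: [-3.117, -0.393, 0.0]
wrist_force: [0.7, -0.0, -0.2]
grip_width: -0.0002
```

>>> {"api": "play_rows", "payload": {"rows": [[-1,0,0,-0.0004,0,0,0],[-1,0,0,-0.0008,0,0,0],[-1,0,0,-0.0008,0,0,0]]}}

```text
clock: 13.6
tcp_pos: [0.5859, 0.1088, 0.1984]
orientation: [3.117, 0.393, -0.0]
wrist_force: [-0.0, -0.5, 0.5]
grip_width: 0.0003
```

>>> {"api": "play_rows", "payload": {"rows": [[-1,0,0,-0.0004,0,0,0],[-1,0,0,-0.0008,0,0,0],[-1,0,0,-0.0008,0,0,0]]}}

```text
clock: 13.9
tcp_pos: [0.5859, 0.1088, 0.1977]
orientation: [3.117, 0.393, -0.0]
wrist_force: [0.0, -0.3, 2.1]
grip_width: -0.0006
```

>>> {"api": "play_rows", "payload": {"rows": [[-1,0,0,-0.0004,0,0,0],[-1,0,0,-0.0008,0,0,0],[-1,0,0,-0.0008,0,0,0]]}}

```text
clock: 14.2
tcp_pos: [0.5859, 0.1089, 0.1971]
orientation: [3.117, 0.393, 0.0]
wrist_force: [-2.3, 0.1, 4.2]
grip_width: -0.0001
```

>>> {"api": "play_rows", "payload": {"rows": [[-1,0,0,-0.0004,0,0,0],[-1,0,0,-0.0008,0,0,0],[-1,0,0,-0.0008,0,0,0]]}}

```text
clock: 14.5
tcp_pos: [0.586, 0.1089, 0.1969]
orientation: [3.117, 0.393, 0.0]
wrist_force: [-3.4, -1.6, 9.0]
grip_width: -0.0003
```

>>> {"api": "play_rows", "payload": {"rows": [[-1,0,0,-0.0005,0,0,0],[-1,0,0,-0.0005,0,0,0],[-1,0,0,-0.0005,0,0,0]]}}

```text
clock: 14.8
tcp_pos: [0.586, 0.1089, 0.1968]
orientation: [-3.117, -0.393, -0.001]
wrist_force: [-5.3, -0.7, 12.4]
grip_width: 0.0004
```

The tube has stopped hard: force rises with no motion at about 34 mm. I'll retreat and check the button.

>>> {"api": "play_rows", "payload": {"rows": [[-1,0,0,0.01,0,0,0],[-1,0,0,0.05,0,0,0],[-1,0,0,0.08,0,0,0],[-1,0,0,0.08,0,0,0],[-1,0,0,0.08,0,0,0]]}}

```text
clock: 15.3
tcp_pos: [0.5863, 0.1089, 0.2763]
orientation: [-3.117, -0.393, -0.003]
wrist_force: [-0.6, 0.6, -0.4]
grip_width: 0.0
```

Run:
```python
from h import *
z=np.load("st.npz");r,t=z['r'],z['t'];c=cam("wrist");s=manip.state();print(s['clock'],s['tcp_pos'],s['wrist_force'])
p,d=manip.snapshot("wrist");cs=cam("scene");q,e=manip.snapshot("scene")
v,u=np.mgrid[140:399,230:420];uv=np.c_[u.ravel(),v.ravel()];P=atdepth(c,uv,d[v,u].ravel());L=(P[:,:2]-t)@r
k=(abs(L[:,0]-.12)<.015)&(abs(L[:,1]+.0655)<.014)&(P[:,2]>.15)&(P[:,2]<.22);zc=np.median(P[k,2]);print("cap z",zc,k.sum())
k=(P[:,2]>zc-.061)&(P[:,2]<zc-.02)&(L[:,1]>-.042)&(L[:,1]<-.02)&(abs(L[:,0]-.12)<.016);print("button outer y",k.sum(),np.percentile(L[k,1],[90,98,100]))
k=(abs(L[:,0])<.012)&(abs(L[:,1]+.065)<.012)&(P[:,2]>.1);print("cam top",np.median(P[k,2]))
k=(abs(L[:,0])<.05)&(P[:,2]>.055)&(P[:,2]<.075)&(L[:,1]<-.12)&(L[:,1]>-.3);print("tray end y",L[k,1].min(),np.percentile(L[k,1],.5),np.median(P[k,2]))
o=cv2.resize(p[150:270,250:390],None,fx=5,fy=5,interpolation=cv2.INTER_CUBIC)
o=np.clip(o.astype(float)*1.8,0,255).astype(np.uint8)
cv2.imwrite("pics/w2c.png",o[:,:,::-1])
# tray end in scene, depth
v,u=np.mgrid[175:285,265:405];uv=np.c_[u.ravel(),v.ravel()];P=atdepth(cs,uv,e[v,u].ravel());L=(P[:,:2]-t)@r
k=(abs(L[:,0])<.05)&(P[:,2]>.055)&(P[:,2]<.075)&(L[:,1]<-.12)&(L[:,1]>-.3);print("tray end y",np.percentile(L[k,1],[0,1]))
```

```text
15.3 [0.58631827 0.10891641 0.27627058] [-0.63519723  0.57981887 -0.39248422]
cap z 0.19661569750508076 1230
button outer y 85 [-0.03672378 -0.03604422 -0.03593155]
cam top nan
tray end y -0.1886044976560298 -0.18757196503402643 0.06565116513672598
tray end y [-0.18893216 -0.18718108]
  return _methods._mean(a, axis=axis, dtype=dtype,
  ret = ret.dtype.type(ret / rcount)
```

View pics/w2c.png

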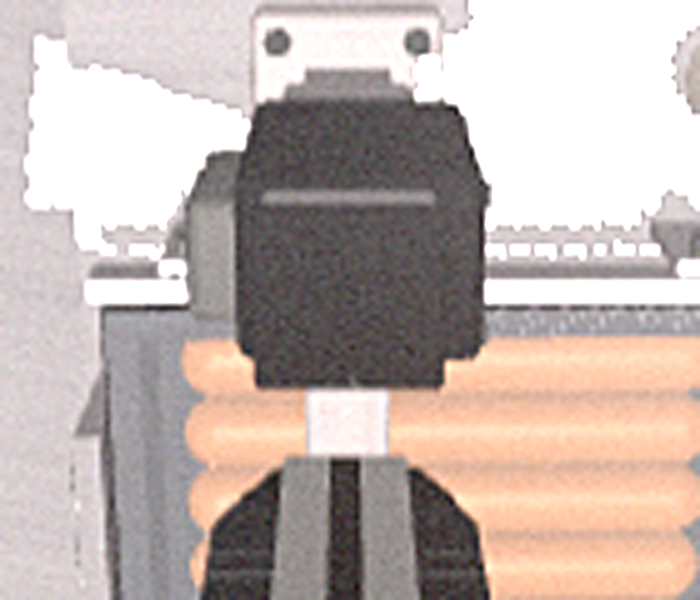

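The button's outer face is back at y -35.9 mm, as it was before pressing. The cap is 34 mm lower and the tray end is at -187.6 mm (home is -187). Handing in.

```bash
python3 -c "
from bench import manip
print(manip.job_done())"
```

```text
the job is handed in; nothing more can be done
None
```

The tray is home against the stop, the hood is locked one hole lower, and the job is handed in at about 15.4 s of the 48 s. The hand-in gives no verdict.

- **Tray:** I pushed it along the lane with closed fingers until it met the stop, where the wrist force jumped to about 42 N. That push came from the fingers. The last depth check puts its near end at y -187.6 mm (home is -187) and its film at the right height.
- **Hood:** I squeezed the button against the collar's back, lowered the tube about 20 mm, let go, and pushed on the cap with closed fingertips in steps of at most 0.5 mm. It stopped hard at about 34 mm of collapse, with at most 12.4 N at the wrist after each step.
- **Button:** Its outer face is back at y -35.9 mm, the same as before I pressed it.
- **Clear of everything:** The gripper was about 80 mm above the cap at hand-in. I did not re-measure the other things. Those in view in later pictures showed no visible shift.

**Checks that disagreed:**
- Part-way down, the scene camera read about 18.5 mm of drop against 16 mm from the tool position, a difference close to the calibration error.
- The mast sat about 2.5 mm off the station fit in x, and I corrected for that before gripping.
- The last hood-camera height check gave no reading because the fingers blocked the view.

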